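# Make up two shoe orders from the heel stock

## Robot

A 6-joint arm with a two-finger parallel gripper is mounted at the origin on the work surface. World frame = base frame: x ahead of the robot, y to its left, z up, the work surface at z = 0. Lengths are in m, angles in degrees, forces in N, time in s.
With the tool pointing down it reaches from about 0.225 to 0.875 m from the base axis. Payload 3.4 kg.
Tool frame: the origin (TCP) lies on the centre line of the jaws, within the pads' length; the fingertips stand r.tip_extent ahead of it and the grasp point (between the pads) lies 3 mm ahead of it (r.tip_extent is the distance from the TCP to the fingertips, in m); y points along the fingers, z is the direction in which the jaws open and shut, and the axes are right-handed (so a half turn about y gives the same grasp; the last joint's range is limited). The gripper opens to 85 mm and grips with 20 to 120 N. Pads are 22 mm wide; open, the fingers measure 114 mm over their backs; the gripper's body (76 mm by 85 mm) begins 54 mm behind the grasp point. The pads swing forward as they close: fully open they stand 13 mm farther back than shut.
Start: joints at [-75.573, 15.808, 86.224, -0, 77.962, -6.933], TCP at [0.209, -0.536, 0.253] pointing down, gripper open.
Joint ranges: [-165.64, 165.64], [-43.16, 119.46], [12.63, 154.43], [-67.54, 247.53], [6.08, 155.33], [-154.97, 154.97]. Speed limits (degrees/s): [147.25, 147.25, 180, 180, 180, 180].

## Interface

Orientations are given as a 3x3 rotation matrix whose columns are the frame's x, y, z axes.
In Python, from station import r gives the robot as it stands.
- The arm moves only by the tool move_arm, never from a script. Its argument "rows" is text: rows parted by semicolons, each of 7 numbers parted by spaces: the opening, from 0 (shut) to 1 (fully open), then the shift along the tool's x, y, z in m, then the turn, a rotation vector about the tool's x, y, z in rad. A call has 1 to 20 rows; each row is the pose to reach, as a shift and turn from the pose commanded when the call began, along the tool's axes at that moment; what a row does not reach only later rows make up. A row lasts 1/10 s, in which the tool goes at most 50 mm and 8.59 degrees, less where a joint would pass 70% of its speed; a pose out of reach is approached as far as the arm can. A call with a gripper value outside its range is refused whole. The fingers move at their own pace and stop on an object; the grip force is fixed at half the most. Time passes only in rows, so rows that repeat a pose let the fingers close. It gives the time, the measured TCP pose, the force and the opening at its end, in the units of the state.
- r.sense(): the state, without advancing time (a new reading comes with each control period).
- r.capture(name): name is "scene" or "side" or "wrist"; returns the picture (420x560x3 uint8, red, green, blue); there is no depth.
- r.camera_model(name): a dict with "vertical_fov" (degrees; the focal length in pixels is half the picture's height over the tangent of half this angle, whatever the lens; pixels are square), "cx", "cy" (the principal point, pixels), "dist" ([k1, k2, p1, p2, k3] as OpenCV has them; the pictures are not rectified), "cam_to_world" (4x4, takes a point from camera to world coordinates); the wrist camera has in their place "tool_from_camera" (4x4, takes a point from camera to tool coordinates, whose origin is the TCP and whose axes are the tool frame's). Camera axes: x right, y down, z forward; pixel columns grow to the right and rows downward; lengths in m; the calibration is good to about 2 mm. A picture is of the moment at which its call begins: read the wrist's pose just before it. camera_model takes no time and is no camera call.
- r.finish_job(): hands the job in, once; it reports no verdict.
The state is a dict: "time": time; "q": joint angles; "qvel": joint speeds; "effort": joint torques, N m; "tool_pos": TCP position; "tool_rot": TCP orientation; "force": force on the tool from outside, world axes, zero at the start; "moment": the same for the moment, N m; "finger_gap": opening from 0.0 (shut) to 1.0 (fully open).
Only numpy, scipy, OpenCV 4.12 (cv2) and the standard library are available. Lean on these libraries where they do the work, as an engineer would, in place of code of your own. Each camera call takes 0.05 s, during which the arm holds its last target.

## Task

Make up two shoe orders from the stock standing in the middle of the bench. In the tray with three compartments, put the small brown bottle in the compartment next to its steel pull tab, the tall heel block in the middle one and the round metal tin in the far one from the tab; in the tray with two compartments, put the low broad heel block next to the tab and the stepped cork raise in the other. Stand each right way up, flat on the floor of its compartment, and leave the wide jar, the rubber heel cap and the setting tool where they stand.

Things in the scene. Friction and masses are not known exactly. Their poses are not given: they have to be found in the camera images.
- tray3: Fixed plywood tray, three compartments of 80 x 80 mm in a row along its own x; 260 x 90 mm outside. Floor 4 mm thick; walls and dividers 5 mm thick, tops 14 mm above the bench. A flat steel pull tab (26 x 40 mm, dark dot) sticks out of its -x end. Origin: centre of the underside, on the bench; z up. Compartment centres: own x = -85, 0 and +85 mm, y = 0; negative x is next to the tab.
- tray2: Fixed plywood tray, two compartments of 80 x 80 mm in a row along its own x; 175 x 90 mm outside. Floor 4 mm thick; walls and dividers 5 mm thick, tops 14 mm above the bench. A flat steel pull tab (26 x 40 mm, dark dot) sticks out of its -x end. Origin: centre of the underside, on the bench; z up. Compartment centres: own x = -42.5 and +42.5 mm, y = 0; negative x is next to the tab.
- tall_heel_center (a point): Tall slim wooden heel block, upright, dark leather on top, black rubber below: 55 mm high, D-shaped from above, 42 mm wide (own y) and 42 mm long (own x): a rectangle from x = -21 to 0 mm, flat face to -x, half round of 21 mm radius towards +x. The point is its centre, half-way up; z axis up.
- low_heel_center (a point): Low broad wooden heel block of the same D shape and materials: 30 mm high, 56 mm wide (own y), 56 mm long (own x; rectangle from -28 to 0 mm, half round of 28 mm radius towards +x). The point is its centre, half-way up; z axis up.
- wedge_center (a point): Stepped cork heel raise of three 10 mm layers, thick end up on the -x side: 58 mm long (own x), 38 mm wide (own y), 30 mm high at the thick end. Bottom layer x from -29 to 29 mm, middle layer -29 to 15 mm, top layer -29 to 1 mm. The point is the centre of the 58 x 38 mm footprint, 15 mm above the underside; z axis up.
- tin_center (a point): Closed round metal tin of eyelets, 47 mm across (body 46 mm), 28 mm high, lid on top. The point is its centre, half-way up; z axis up.
- bottle_center (a point): Small closed brown bottle, 34 mm across, 62 mm high in all: straight body to 41 mm, shoulder, then a black cap of 22 mm diameter from 47 to 62 mm. The point is on its axis, half-way up (31 mm); z axis up.
- jar: Bystander, loose among the stock, to be left alone: wide white jar with a steel lid, 66 mm across, 54 mm high. Origin: centre of the underside.
- heel_cap: Bystander, loose among the stock, to be left alone: flat black rubber heel cap, D-shaped, 60 x 60 mm, 8 mm thick. Origin: centre of the underside.
- setter: Bystander, loose among the stock, to be left alone: steel setting tool with a 44 mm round foot, thin stem and wooden ball knob, 56 mm high. Origin: centre of the underside.
Mind the look-alikes: they are no part of the job. What is shaped like the part that bears wedge_center but red is not meant.

How it is judged (in metres and radians):
At the end, for the whole second after the job is handed in: Each of the five things rests flat on the floor of its own compartment: its centre within 24 mm of the compartment's centre along both tray axes, its height within 4 mm of lying on the tray floor, tilted less than 0.12 rad, at rest (under 20 mm/s) (x of tall_heel_center in the frame of tray3 between -0.024 and 0.024 m and y of tall_heel_center in the frame of tray3 between -0.024 and 0.024 m and z of tall_heel_center in the frame of tray3 between 0.0275 and 0.0355 m and angle between each of tall_heel_center, bottle_center, tin_center, low_heel_center, wedge_center's own z axis and vertical below 0.12 rad and linear speed of each of tall_heel, bottle, tin, low_heel, wedge below 0.02 m/s and x of bottle_center in the frame of tray3 between -0.109 and -0.061 m and y of bottle_center in the frame of tray3 between -0.024 and 0.024 m and z of bottle_center in the frame of tray3 between 0.031 and 0.039 m and x of tin_center in the frame of tray3 between 0.061 and 0.109 m and y of tin_center in the frame of tray3 between -0.024 and 0.024 m and z of tin_center in the frame of tray3 between 0.014 and 0.022 m and x of low_heel_center in the frame of tray2 between -0.0665 and -0.0185 m and y of low_heel_center in the frame of tray2 between -0.024 and 0.024 m and z of low_heel_center in the frame of tray2 between 0.015 and 0.023 m and x of wedge_center in the frame of tray2 between 0.0185 and 0.0665 m and y of wedge_center in the frame of tray2 between -0.024 and 0.024 m and z of wedge_center in the frame of tray2 between 0.015 and 0.023 m); the robot touches nothing.
It fails at once if another piece of the stock (wide jar) is shifted by more than 20 mm or tipped over (distance of jar from where it was at the start of the episode above 0.02 m or angle between jar's own z axis and vertical above 0.4 rad).
It fails at once if another piece of the stock (flat rubber heel cap) is shifted by more than 20 mm or tipped over (distance of heel_cap from where it was at the start of the episode above 0.02 m or angle between heel_cap's own z axis and vertical above 0.4 rad).
It fails at once if another piece of the stock (steel setter with a wooden knob) is shifted by more than 20 mm or tipped over (distance of setter from where it was at the start of the episode above 0.02 m or angle between setter's own z axis and vertical above 0.4 rad).
It also fails if it takes over 120 s, if anything falls off the work surface, if the arm or the gripper's body presses on something with over 40 N, if the wrist force passes 120 N, or if a joint passes its speed limit or range.

## Working session

There is one attempt and no reset: what is moved stays moved. The work goes in short steps, Python scripts to look and compute and a tool call to move; the robot and the scene stay as the last step left them, time stands still between calls to the robot, and variables do not carry over. Pictures are saved under pics/ and viewed, and the job is handed in when it is done.

Besides the shell and the picture viewer there is one more tool, called after ">>>" as name(argument=value, ...) on one line, values as JSON. move_arm: Moves the arm, as the interface text tells. Its arguments: {"type":"object","properties":{"rows":{"type":"string"}},"required":["rows"]}

```bash
ls; mkdir -p pics
python3 - <<'E'
from station import r
import cv2
s=r.sense(); print(s['time'],s['tool_pos'],s['tool_rot'],s['finger_gap'],r.tip_extent)
for n in ['scene','side','wrist']:
    m=r.camera_model(n); print(n,m)
    cv2.imwrite(f'pics/{n}0.png',r.capture(n)[:,:,::-1])
E
```

```text
pics
0.0 [ 0.2092995  -0.53502356  0.25243133] [[-9.31310616e-01 -4.59324240e-04  3.64225653e-01]
 [-3.64225878e-01  1.76900169e-03 -9.31308961e-01]
 [-2.16543014e-04 -9.99998330e-01 -1.81478783e-03]] 0.9959458911998355 0.022
scene {'vertical_fov': 49.699911562580155, 'cx': 283.2417469672361, 'cy': 215.21366315054323, 'dist': array([-0.04008697,  0.        ,  0.        ,  0.        ,  0.        ]), 'cam_to_world': array([[ 0.49756058,  0.45129125, -0.7407899 ,  1.33922823],
       [ 0.86740239, -0.26557229,  0.42081403, -0.4782237 ],
       [-0.00682358, -0.8519434 , -0.52358941,  0.62837863],
       [ 0.        ,  0.        ,  0.        ,  1.        ]])}
side {'vertical_fov': 49.357141557287775, 'cx': 277.07335962107254, 'cy': 208.8209114432493, 'dist': array([-0.12634581,  0.        ,  0.        ,  0.        ,  0.        ]), 'cam_to_world': array([[-0.74125019, -0.49101327,  0.45766159,  0.00438635],
       [-0.67119429,  0.54912545, -0.49795529,  0.51138828],
       [-0.00681097, -0.6762893 , -0.73660464,  0.8726898 ],
       [ 0.        ,  0.        ,  0.        ,  1.        ]])}
wrist {'vertical_fov': 62.45725140371796, 'cx': 282.13932248415284, 'cy': 209.34887309813172, 'dist': array([-0.02952111,  0.        ,  0.        ,  0.        ,  0.        ]), 'tool_from_camera': array([[ 7.50009423e-04,  9.63729810e-01,  2.66878795e-01,
        -6.68865795e-02],
       [ 8.90385374e-04, -2.66879408e-01,  9.63729521e-01,
        -1.18854380e-01],
       [ 9.99999322e-01, -4.85181246e-04, -1.05825300e-03,
        -1.21543467e-03],
       [ 0.00000000e+00,  0.00000000e+00,  0.00000000e+00,
         1.00000000e+00]])}
```

View pics/scene0.png

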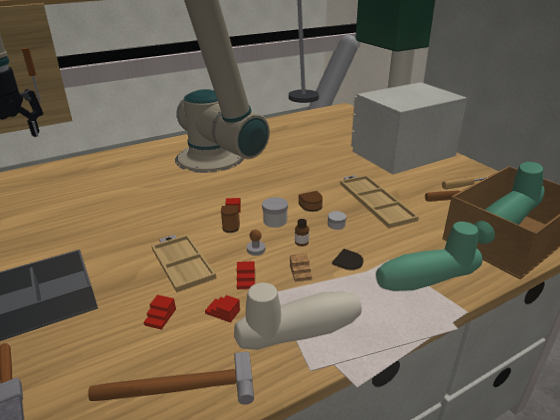

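View pics/side0.png

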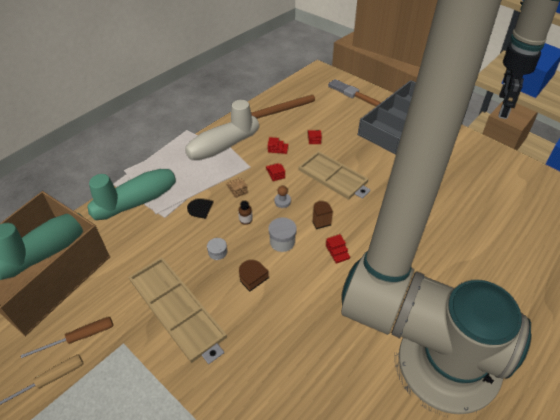

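View pics/wrist0.png

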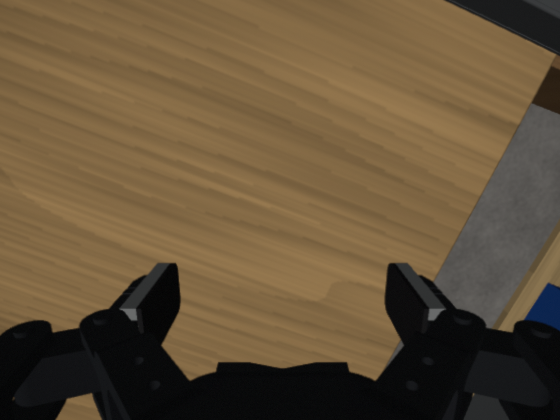

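The scene view at the start shows these candidates:
- Wedge: cork at scene (300,266). The red look-alikes are at (245,274), (224,308), (160,311) and (233,205).
- Tall heel: (231,218). Low heel: (311,201).
- Tin: (337,220). The jar at (275,212) could be mistaken for it.
- Bottle: (302,232).
- Bystanders: setter (256,241) and cap (348,259).

Next I'll take close crops and rough positions.

```bash
cat > h.py <<'E'
import numpy as np, cv2
from station import r
def K(m,h=420):
    f=h/2/np.tan(np.radians(m['vertical_fov'])/2)
    return np.array([[f,0,m['cx']],[0,f,m['cy']],[0,0,1.]])
def c2w(n,m,s=None):
    if n!='wrist': return m['cam_to_world']
    T=np.eye(4);T[:3,:3]=s['tool_rot'];T[:3,3]=s['tool_pos']
    return T@m['tool_from_camera']
def ray(n,px,s=None):
    m=r.camera_model(n);T=c2w(n,m,s)
    p=cv2.undistortPoints(np.array(px,float).reshape(-1,1,2),K(m),m['dist']).reshape(-1,2)
    d=np.c_[p,np.ones(len(p))]@T[:3,:3].T
    return T[:3,3],d
def onz(n,px,z,s=None):
    o,d=ray(n,px,s); z=np.broadcast_to(z,len(d))
    return o+d*((z-o[2])/d[:,2])[:,None]
def proj(n,P,s=None):
    m=r.camera_model(n);T=np.linalg.inv(c2w(n,m,s))
    return cv2.projectPoints(np.array(P,float).reshape(-1,1,3),cv2.Rodrigues(T[:3,:3])[0],T[:3,3],K(m),m['dist'])[0].reshape(-1,2)
E
python3 - <<'E'
from h import *
a=cv2.imread('pics/scene0.png')[160:330,140:430]; cv2.imwrite('pics/sc.png',cv2.resize(a,(780,457),interpolation=3))
a=cv2.imread('pics/side0.png')[120:370,120:380]; cv2.imwrite('pics/sd.png',cv2.resize(a,(624,600),interpolation=3))
print('side', onz('side',[(322,205),(252,268),(237,183),(216,242),(245,205),(282,228),(200,208),(282,190)],[.055,.03,.02,.028,.062,.054,.008,.05]).round(3))
print('scene',onz('scene',[(231,209),(311,196),(300,260),(337,215),(302,223),(275,204),(348,257),(256,234)],[.055,.03,.02,.028,.062,.054,.008,.05]).round(3))
E
```

```text
side [[ 0.439 -0.124  0.055]
 [ 0.449  0.113  0.03 ]
 [ 0.677 -0.063  0.02 ]
 [ 0.565  0.115  0.028]
 [ 0.575  0.006  0.062]
 [ 0.464 -0.005  0.054]
 [ 0.692  0.058  0.008]
 [ 0.55  -0.101  0.05 ]]
scene [[ 0.437 -0.114  0.055]
 [ 0.445  0.117  0.03 ]
 [ 0.661 -0.051  0.02 ]
 [ 0.558  0.122  0.028]
 [ 0.59  -0.003  0.062]
 [ 0.469 -0.008  0.054]
 [ 0.693  0.057  0.008]
 [ 0.56  -0.108  0.05 ]]
```

View pics/sc.png

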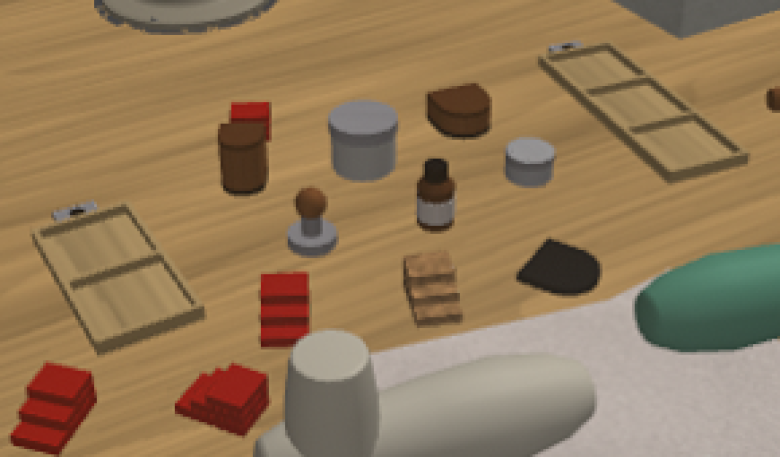

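View pics/sd.png

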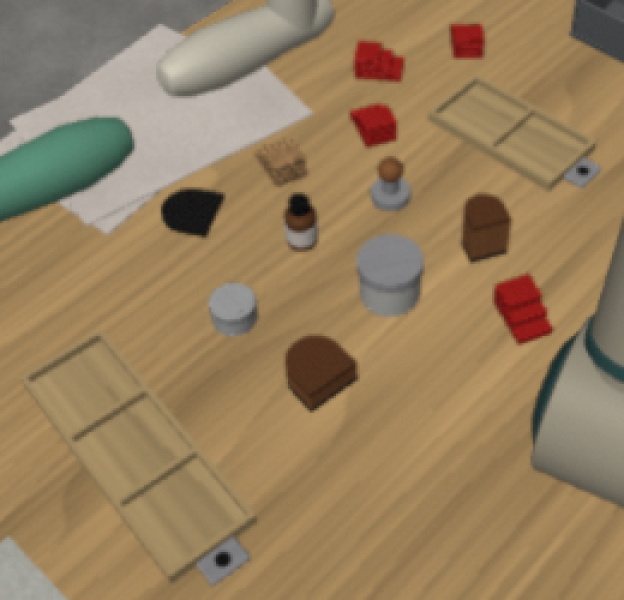

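The crops confirm the cork wedge at scene (300,266). It stands next to the bottle, and the red ones are separate. Next I'll go to an overview pose with the wrist camera.

```bash
cat >> h.py <<'E'
from scipy.spatial.transform import Rotation as Ro
def plan(p,a):
    "shift and turn (tool axes) to TCP p, tool x at heading a deg, pointing down"
    s=r.sense();R=s['tool_rot'];a=np.radians(a)
    x=np.array([np.cos(a),np.sin(a),0]);y=np.array([0,0,-1.]);z=np.cross(x,y)
    Rt=np.c_[x,y,z]
    print('shift',(R.T@(np.array(p)-s['tool_pos'])).round(4),'turn',Ro.from_matrix(R.T@Rt).as_rotvec().round(4))
E
python3 -c "
from h import *
plan([.33,0,.43],0)"
```

```text
shift [-0.3073 -0.1767 -0.4547] turn [ 1.0000e-04 -2.7688e+00 -2.0000e-03]
```

>>> move_arm(rows="1 -0.307 -0.177 -0.455 0 -2.769 -0.002;1 -0.307 -0.177 -0.455 0 -2.769 -0.002;1 -0.307 -0.177 -0.455 0 -2.769 -0.002;1 -0.307 -0.177 -0.455 0 -2.769 -0.002;1 -0.307 -0.177 -0.455 0 -2.769 -0.002;1 -0.307 -0.177 -0.455 0 -2.769 -0.002;1 -0.307 -0.177 -0.455 0 -2.769 -0.002;1 -0.307 -0.177 -0.455 0 -2.769 -0.002;1 -0.307 -0.177 -0.455 0 -2.769 -0.002;1 -0.307 -0.177 -0.455 0 -2.769 -0.002;1 -0.307 -0.177 -0.455 0 -2.769 -0.002;1 -0.307 -0.177 -0.455 0 -2.769 -0.002;1 -0.307 -0.177 -0.455 0 -2.769 -0.002;1 -0.307 -0.177 -0.455 0 -2.769 -0.002;1 -0.307 -0.177 -0.455 0 -2.769 -0.002;1 -0.307 -0.177 -0.455 0 -2.769 -0.002;1 -0.307 -0.177 -0.455 0 -2.769 -0.002;1 -0.307 -0.177 -0.455 0 -2.769 -0.002;1 -0.307 -0.177 -0.455 0 -2.769 -0.002;1 -0.307 -0.177 -0.455 0 -2.769 -0.002")

```text
time: 2.15
tool_pos: [0.3294, 0.0001, 0.4301]
tool_rot: [[1.0, -0.0, -0.0], [0.0, -0.001, 1.0], [-0.0, -1.0, -0.001]]
force: [-1.2, 0.1, -0.1]
finger_gap: 1.002
```

Run:
```python
from h import *
import pickle
s=r.sense(); im=r.capture('wrist')[:,:,::-1]; cv2.imwrite('pics/w1.png',im); pickle.dump(s,open('w1.pkl','wb'))
cv2.imwrite('pics/w1b.png',cv2.resize(im,(800,600),interpolation=3))
```

```text
(no output)
```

View pics/w1b.png

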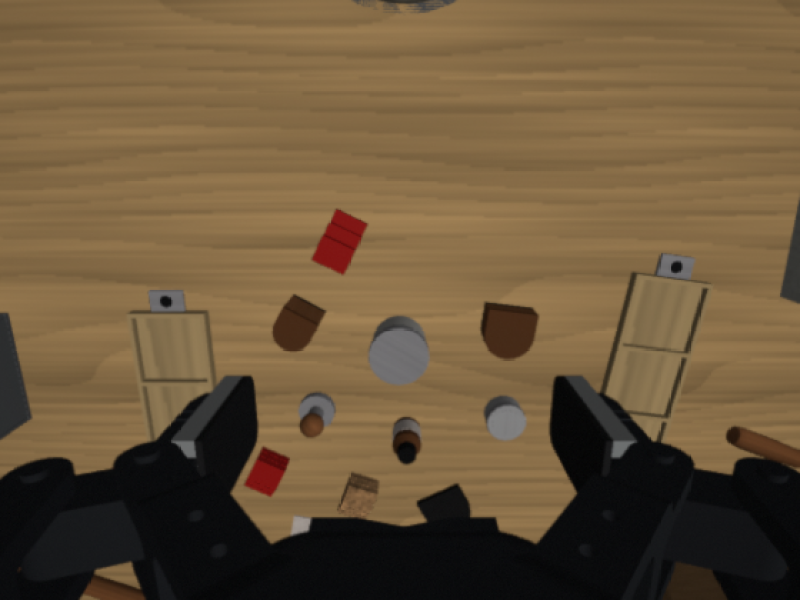

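>>> move_arm(rows="1 0.14 0 0 0 0 0;1 0.14 0 0 0 0 0;1 0.14 0 0 0 0 0;1 0.14 0 0 0 0 0;1 0.14 0 0 0 0 0;1 0.14 0 0 0 0 0")

```text
time: 2.8
tool_pos: [0.4687, 0.0001, 0.4304]
tool_rot: [[1.0, -0.001, 0.0], [-0.0, -0.001, 1.0], [-0.001, -1.0, -0.001]]
force: [0.6, -0.1, -0.7]
finger_gap: 0.999
```

Run:
```python
from h import *
import pickle
s=r.sense(); im=r.capture('wrist')[:,:,::-1]; cv2.imwrite('pics/w2.png',im); pickle.dump(s,open('w2.pkl','wb'))
print(s['time'],s['tool_pos'],s['qvel'].round(3))
cv2.imwrite('pics/w2b.png',cv2.resize(im,(800,600),interpolation=3))
```

```text
2.8 [4.68657498e-01 1.46798771e-04 4.30399199e-01] [-0.196 -1.238  0.138  0.114 -0.173 -0.137]
```

View pics/w2b.png

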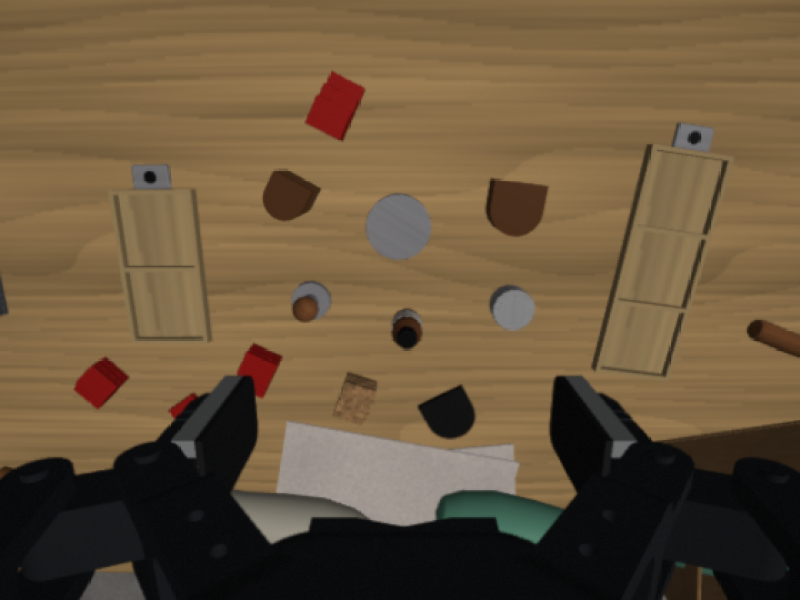

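Run:
```python
from h import *
im=cv2.imread('pics/w2.png')
a=im[80:300,170:400]; cv2.imwrite('pics/w2c.png',cv2.resize(a,None,fx=2.7,fy=2.7,interpolation=2))
```

```text
(no output)
```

View pics/w2c.png

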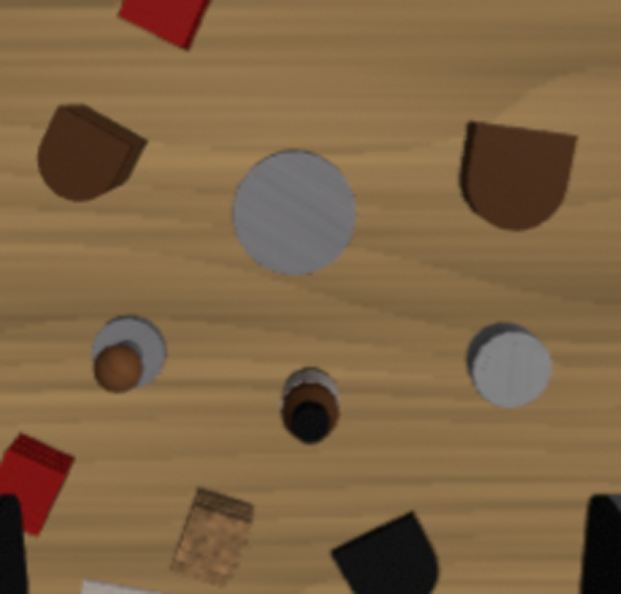

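```bash
cat > ov.py <<'E'
from h import *
import pickle
def D(w):
    R=w/2;t=np.linspace(-np.pi/2,np.pi/2,13)
    return np.r_[[[-R,-R]],np.c_[R*np.cos(t),R*np.sin(t)],[[-R,R]]]
def C(d): t=np.linspace(0,2*np.pi,25)[:-1]; return d/2*np.c_[np.cos(t),np.sin(t)]
def B(x0,x1,w): return np.array([[x0,-w/2],[x1,-w/2],[x1,w/2],[x0,w/2]])
M={'tall':[(D(.042),.055),(D(.042),0)],'low':[(D(.056),.03),(D(.056),0)],
'wedge':[(B(-.029,.029,.038),0),(B(-.029,.029,.038),.01),(B(-.029,.015,.038),.02),(B(-.029,.001,.038),.03)],
'tin':[(C(.047),.028),(C(.046),0)],'bottle':[(C(.022),.062),(C(.034),.041),(C(.034),0)],
'jar':[(C(.066),.054),(C(.066),0)],'setter':[(C(.044),0.003)],'cap':[(D(.06),.008)],
'tray3':[(B(-.13,.13,.09),.014)]+[(B(c-.04,c+.04,.08),.004) for c in(-.085,0,.085)]+[(B(-.156,-.13,.04),.003)],
'tray2':[(B(-.0875,.0875,.09),.014)]+[(B(c-.04,c+.04,.08),.004) for c in(-.0425,.0425)]+[(B(-.1135,-.0875,.04),.003)]}
def world(name,p):
    x,y,a=p;a=np.radians(a);R=np.array([[np.cos(a),-np.sin(a)],[np.sin(a),np.cos(a)]])
    return [np.c_[q@R.T+[x,y],np.full(len(q),z)] for q,z in M[name]]
def overlay(n,im,s,poses,k,box):
    x0,y0,x1,y1=box
    o=cv2.resize(im[y0:y1,x0:x1],None,fx=k,fy=k,interpolation=cv2.INTER_CUBIC)
    for nm,p in poses.items():
        for w in world(nm,p):
            q=((proj(n,w,s)-[x0,y0]+.5)*k*8).astype(int)
            cv2.polylines(o,[q],True,(0,255,0),1,cv2.LINE_AA,3)
    return o
E
cat > poses.py <<'E'
P={'tall':(.437,-.119,-31),'low':(.447,.115,-7),'wedge':(.669,-.057,-16),'tin':(.562,.118,0),'bottle':(.582,.002,0),'jar':(.467,-.006,0),'setter':(.555,-.104,0),'cap':(.692,.058,0)}
E
python3 - <<'E'
from ov import *
from poses import P
im=cv2.imread('pics/w2.png');s=pickle.load(open('w2.pkl','rb'))
# initial direct measures
f=lambda px,z:print(onz('wrist',[px],z,s).round(4))
g=lambda a,b:(a/2.7+170-.3,b/2.7+80-.3)
f(g(294,212),.054);f(g(512,369),.028);f(g(310,420),.062);f((150*.7,177*.7),.003);f((694*.7,138*.7),.003)
# tray corners at z .014 (800 scale)
for c in [(110,191),(197,188),(211,340),(134,341)]: f((c[0]*.7,c[1]*.7),.014)
for c in [(648,146),(731,157),(667,376),(594,370)]: f((c[0]*.7,c[1]*.7),.014)
cv2.imwrite('pics/o1.png',overlay('wrist',im,s,P,2.7,(170,80,400,300)))
E
```

```text
[[ 0.4607 -0.0043  0.054 ]]
[[0.555  0.1219 0.028 ]]
[[0.5741 0.0042 0.062 ]]
[[ 0.413  -0.2732  0.003 ]]
[[0.3729 0.3104 0.003 ]]
[[ 0.4269 -0.3131  0.014 ]]
[[ 0.4245 -0.2184  0.014 ]]
[[ 0.596 -0.221  0.014]]
[[ 0.5974 -0.3115  0.014 ]]
[[0.3819 0.2564 0.014 ]]
[[0.3922 0.3468 0.014 ]]
[[0.6419 0.3126 0.014 ]]
[[0.6338 0.2246 0.014 ]]
```

View pics/o1.png

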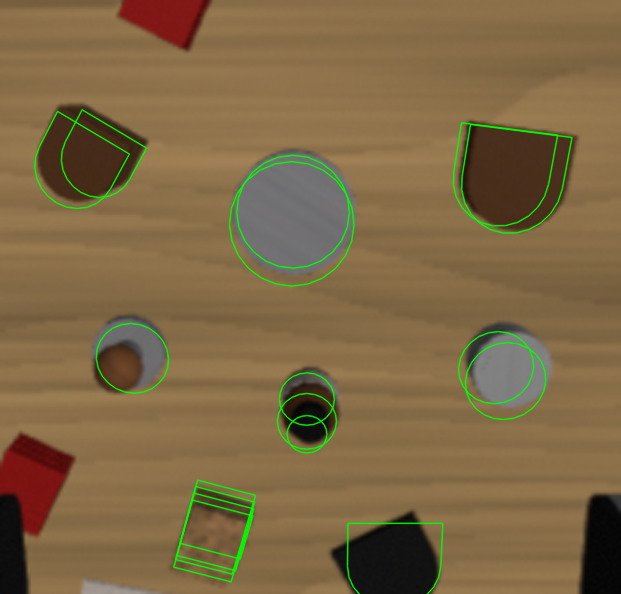

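```bash
cat > poses.py <<'E'
P={'tall':(.4345,-.1175,-31),'low':(.446,.1185,-7),'wedge':(.6725,-.0575,-16),'tin':(.5555,.1215,0),'bottle':(.5765,.004,0),'jar':(.461,-.0045,0),'setter':(.552,-.105,0),'cap':(.692,.061,24),
'tray3':(.5125,.2855,-8.0),'tray2':(.5112,-.266,-.5)}
E
python3 - <<'E'
from ov import *
from poses import P
for k in (1,2):
  im=cv2.imread(f'pics/w{k}.png');s=pickle.load(open(f'w{k}.pkl','rb'))
  if k==2: cv2.imwrite('pics/o2a.png',overlay('wrist',im,s,P,2.7,(170,80,400,300)))
  cv2.imwrite(f'pics/o2{k}.png',overlay('wrist',im,s,P,1.42,(0,40,560,460)))
E
```

```text
(no output)
```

View pics/o2a.png

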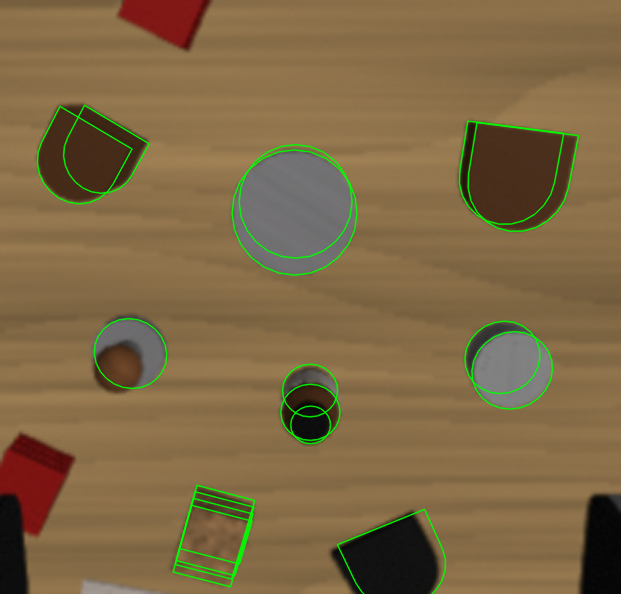

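View pics/o22.png

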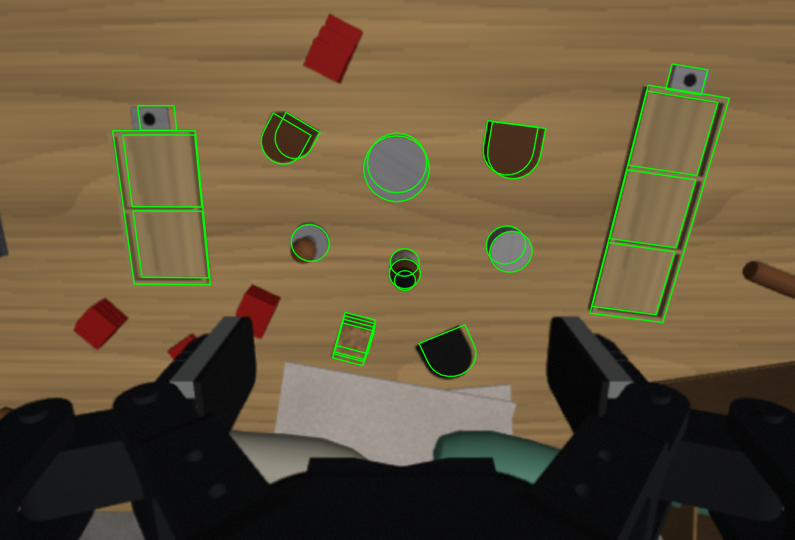

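View pics/o21.png

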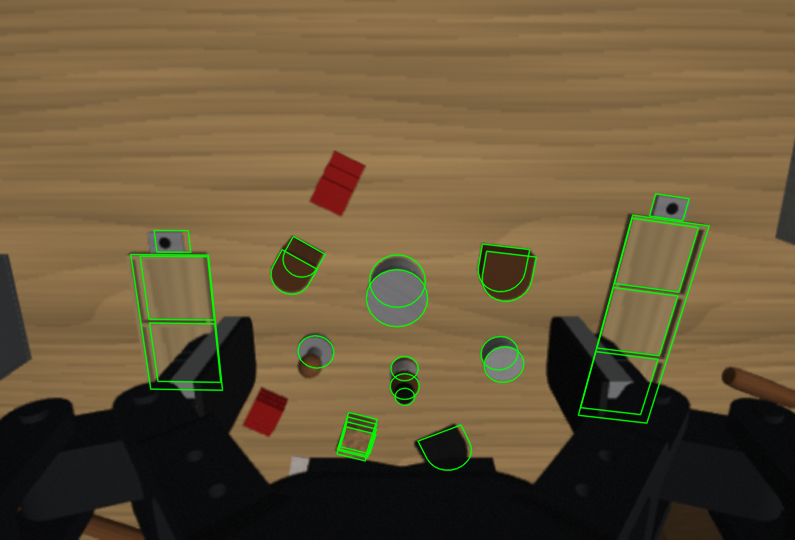

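Run:
```python
from ov import *
from poses import P
im=cv2.imread('pics/w2.png');s=pickle.load(open('w2.pkl','rb'))
P['tray2']=(.5112,-.2675,.5)
a=overlay('wrist',im,s,P,4,(70,105,165,250));b=cv2.resize(im[105:250,70:165],None,fx=4,fy=4,interpolation=2)
cv2.imwrite('pics/o3.png',np.hstack([a,b]))
sc=cv2.imread('pics/scene0.png');sd=cv2.imread('pics/side0.png')
cv2.imwrite('pics/o4.png',overlay('side',sd,None,P,2.3,(120,120,400,370)))
```

```text
(no output)
```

View pics/o3.png

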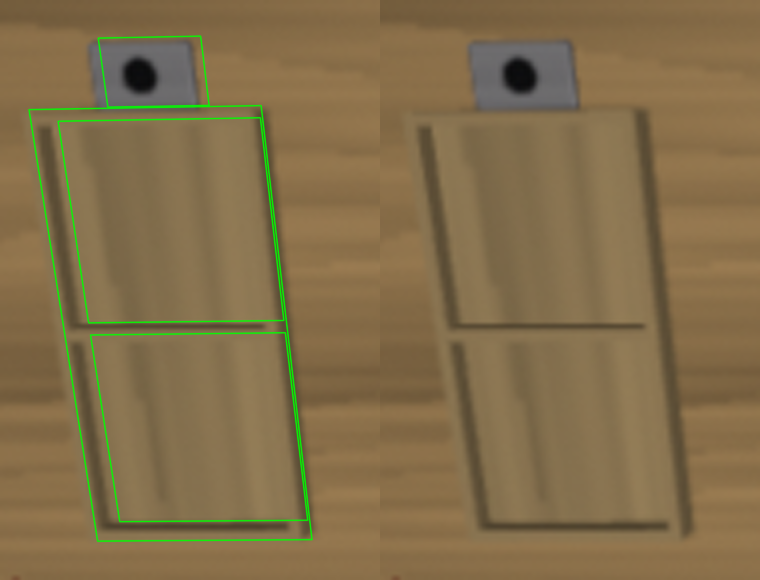

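View pics/o4.png

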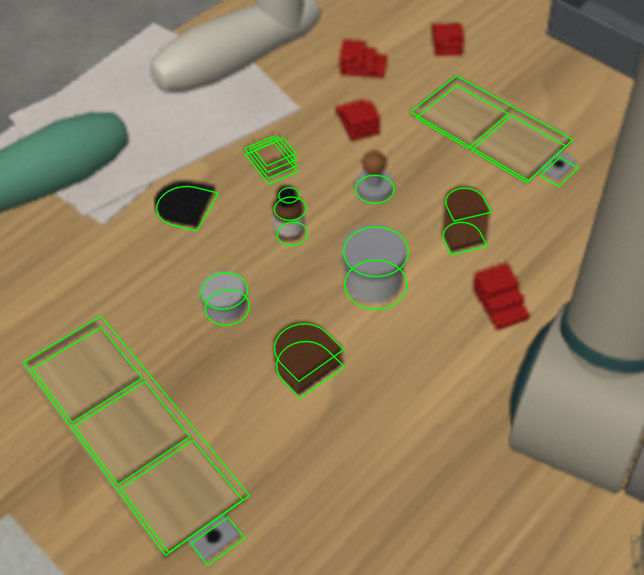

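The overlays agree in the wrist and side views to about 2 mm. I'll set tray2 to (.513,-.270). First pick is the bottle at (.5765,.004), with the jaws along world y.

>>> move_arm(rows="1 0.108 0.31 0.004 0 0 0;1 0.108 0.31 0.004 0 0 0;1 0.108 0.31 0.004 0 0 0;1 0.108 0.31 0.004 0 0 0;1 0.108 0.31 0.004 0 0 0;1 0.108 0.31 0.004 0 0 0;1 0.108 0.31 0.004 0 0 0;1 0.108 0.31 0.004 0 0 0;1 0.108 0.34 0.004 0 0 0;1 0.108 0.365 0.004 0 0 0;1 0.108 0.38 0.004 0 0 0;1 0.108 0.394 0.004 0 0 0;1 0.108 0.394 0.004 0 0 0;1 0.108 0.394 0.004 0 0 0")

```text
time: 4.25
tool_pos: [0.5783, 0.0034, 0.0386]
tool_rot: [[1.0, 0.003, -0.0], [0.0, -0.002, 1.0], [0.003, -1.0, -0.002]]
force: [-0.7, 1.3, 0.8]
finger_gap: 1.004
```

Run:
```python
from h import *
s=r.sense();print(s['time'],s['tool_pos'],s['force'],s['finger_gap'],r.tip_extent)
for n in ['wrist','side']:
  im=r.capture(n)[:,:,::-1]
  if n=='side': im=cv2.resize(im[100:260,160:340],None,fx=3,fy=3)
  cv2.imwrite(f'pics/b1{n}.png',im)
```

```text
4.25 [0.57834517 0.00336682 0.03857591] [-0.66546724  1.29764777  0.77716001] 1.0044009465721802 0.022
```

View pics/b1wrist.png

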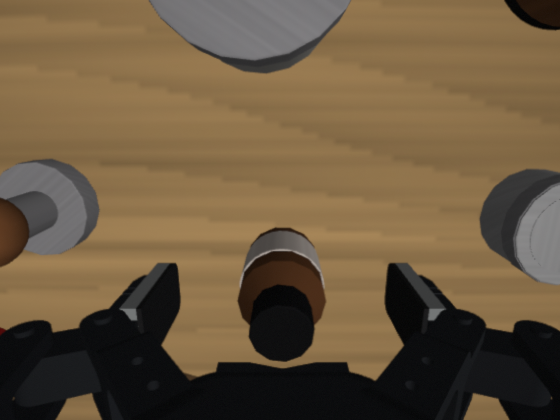

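View pics/b1side.png

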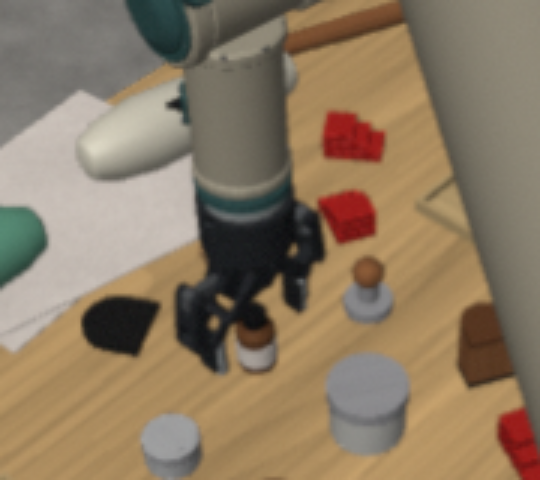

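>>> move_arm(rows="0 0 0 0 0 0 0;0 0 0 0 0 0 0;0 0 0 0 0 0 0;0 0 0 0 0 0 0;0 0 0 0 0 0 0;0 0 0 0 0 0 0;0 0 0 0 0 0 0;0 0 0 0 0 0 0;0 0 0 0 0 0 0;0 0 0 0 0 0 0")

```text
time: 5.35
tool_pos: [0.5782, 0.0035, 0.0368]
tool_rot: [[1.0, 0.001, -0.0], [0.0, -0.002, 1.0], [0.001, -1.0, -0.002]]
force: [-1.3, -0.2, 6.1]
finger_gap: 0.381
```

Run:
```python
from h import *
s=r.sense();print(s['time'],s['tool_pos'],s['force'],s['finger_gap'],r.tip_extent)
for n in ['wrist','side']:
  im=r.capture(n)[:,:,::-1]
  if n=='side': im=cv2.resize(im[100:260,160:340],None,fx=3,fy=3)
  cv2.imwrite(f'pics/b2{n}.png',im)
plan([.4283,.2973,.16],-8)
```

```text
5.35 [0.57816132 0.00349631 0.03682999] [-1.25306111 -0.22023775  6.11150775] 0.38087146165373714 0.022
shift [-0.1496 -0.1238  0.2937] turn [0.0015 0.1398 0.0013]
```

View pics/b2wrist.png

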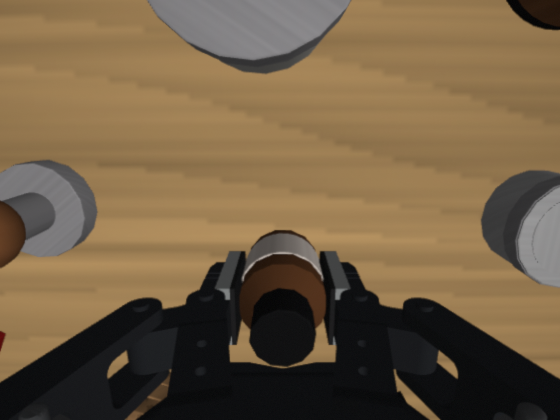

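View pics/b2side.png

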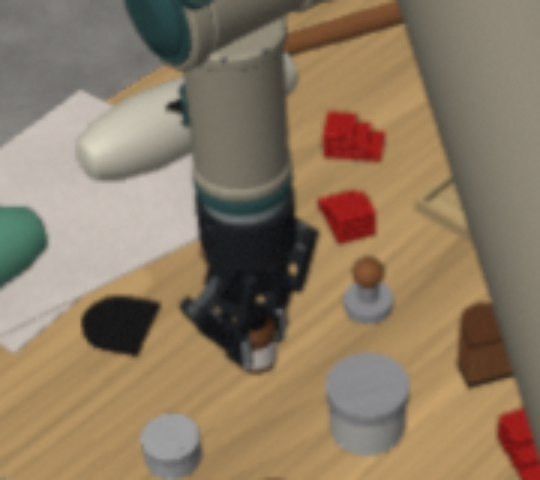

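>>> move_arm(rows="0 0 -0.04 0 0 0 0;0 0 -0.08 0 0 0 0;0 -0.02 -0.124 0.04 0 0.14 0;0 -0.15 -0.124 0.294 0 0.14 0;0 -0.15 -0.124 0.294 0 0.14 0;0 -0.15 -0.124 0.294 0 0.14 0;0 -0.15 -0.124 0.294 0 0.14 0;0 -0.15 -0.124 0.294 0 0.14 0;0 -0.15 -0.124 0.294 0 0.14 0;0 -0.15 -0.124 0.294 0 0.14 0;0 -0.15 -0.124 0.294 0 0.14 0;0 -0.15 -0.124 0.294 0 0.14 0;0 -0.15 -0.124 0.294 0 0.14 0")

```text
time: 6.75
tool_pos: [0.4282, 0.2964, 0.1596]
tool_rot: [[0.99, -0.0, 0.141], [-0.141, -0.002, 0.99], [0.0, -1.0, -0.002]]
force: [0.5, 0.3, -0.8]
finger_gap: 0.379
```

Run:
```python
from ov import *
from poses import P
s=r.sense();print(s['time'],s['tool_pos'],s['force'],s['finger_gap'])
im=r.capture('wrist')[:,:,::-1]
P={'tray3':P['tray3']}
cv2.imwrite(f'pics/b3.png',overlay('wrist',im,s,P,1.4,(0,0,560,420)))
plan([.4283,.2973,.0425],-8)
```

```text
6.75 [0.42824728 0.29643934 0.15957761] [ 0.45212312  0.27723975 -0.77678271] 0.37862120421948636
shift [-0.0002  0.1171  0.0011] turn [ 0.0019 -0.0023  0.0003]
```

View pics/b3.png

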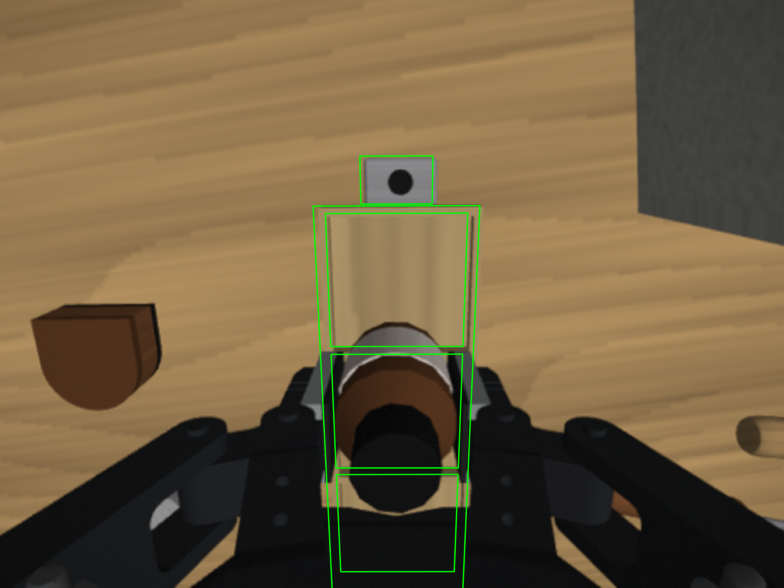

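>>> move_arm(rows="0 0 0.05 0.001 0 0 0;0 0 0.085 0.001 0 0 0;0 0 0.105 0.001 0 0 0;0 0 0.112 0.001 0 0 0;0 0 0.117 0.001 0 0 0;0 0 0.118 0.001 0 0 0;0 0 0.118 0.001 0 0 0;0.7 0 0.118 0.001 0 0 0;0.7 0 0.118 0.001 0 0 0;0.7 0 0.118 0.001 0 0 0;0.7 0 0.118 0.001 0 0 0;0.7 0 0.118 0.001 0 0 0")

```text
time: 8.0
tool_pos: [0.4278, 0.2985, 0.042]
tool_rot: [[0.99, 0.001, 0.139], [-0.139, -0.001, 0.99], [0.001, -1.0, -0.001]]
force: [-0.2, 0.9, -0.0]
finger_gap: 0.7
```

Run:
```python
from h import *
plan([.4276,-.1134,.16],-31)
```

```text
shift [ 0.0572 -0.1174 -0.4081] turn [0.0011 0.4014 0.0009]
```

>>> move_arm(rows="0.7 0 -0.04 0 0 0 0;0.7 0 -0.08 0 0 0 0;0.7 0 -0.117 0 0 0 0;1 0.057 -0.117 -0.408 0 0.401 0;1 0.057 -0.117 -0.408 0 0.401 0;1 0.057 -0.117 -0.408 0 0.401 0;1 0.057 -0.117 -0.408 0 0.401 0;1 0.057 -0.117 -0.408 0 0.401 0;1 0.057 -0.117 -0.408 0 0.401 0;1 0.057 -0.117 -0.408 0 0.401 0;1 0.057 -0.117 -0.408 0 0.401 0;1 0.057 -0.117 -0.408 0 0.401 0;1 0.057 -0.117 -0.408 0 0.401 0;1 0.057 -0.117 -0.408 0 0.401 0;1 0.057 -0.117 -0.408 0 0.401 0")

```text
time: 9.5
tool_pos: [0.427, -0.1116, 0.1593]
tool_rot: [[0.858, -0.0, 0.513], [-0.513, -0.0, 0.858], [-0.0, -1.0, -0.001]]
force: [0.5, 0.7, 0.1]
finger_gap: 1.0
```

Run:
```python
from ov import *
from poses import P
s=r.sense();print(s['time'],s['tool_pos'],s['force'],s['finger_gap'])
im=r.capture('wrist')[:,:,::-1]
P={k:P[k] for k in ('tall','jar')}
cv2.imwrite(f'pics/t1.png',overlay('wrist',im,s,P,1.4,(0,0,560,420)))
im=r.capture('side')[:,:,::-1]; cv2.imwrite('pics/t1s.png',cv2.resize(im[250:370,120:240],None,fx=4,fy=4))
plan([.4276,-.1134,.036],-31)
```

```text
9.5 [ 0.42701473 -0.11157122  0.15930581] [0.46425813 0.7120207  0.07537807] 0.9996803723265328
shift [ 0.0011  0.1234 -0.0012] turn [0.0009 0.0028 0.0005]
```

View pics/t1.png

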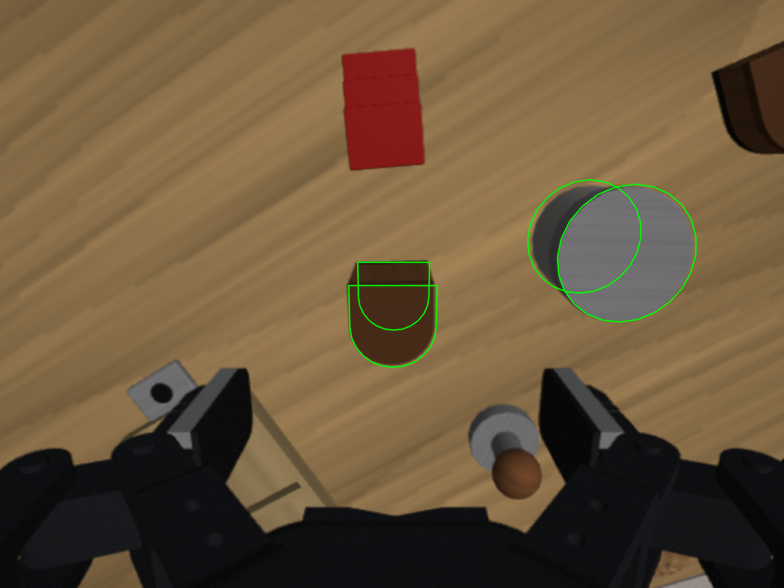

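View pics/t1s.png

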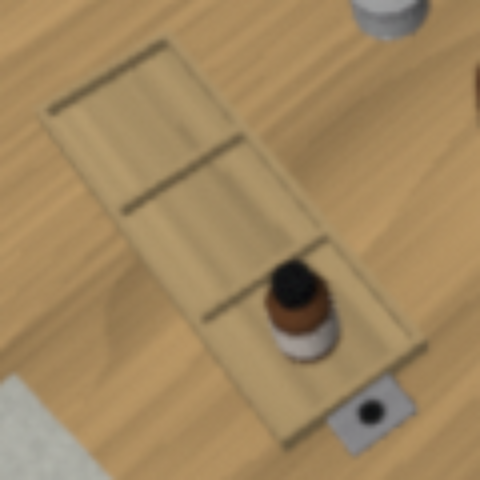

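>>> move_arm(rows="1 0.001 0.05 -0.001 0 0 0;1 0.001 0.09 -0.001 0 0 0;1 0.001 0.11 -0.001 0 0 0;1 0.001 0.12 -0.001 0 0 0;1 0.001 0.123 -0.001 0 0 0;1 0.001 0.123 -0.001 0 0 0;0 0.001 0.123 -0.001 0 0 0;0 0.001 0.123 -0.001 0 0 0;0 0.001 0.123 -0.001 0 0 0;0 0.001 0.123 -0.001 0 0 0;0 0.001 0.123 -0.001 0 0 0;0 0.001 0.123 -0.001 0 0 0;0 0.001 0.123 -0.001 0 0 0;0 0.001 0.123 -0.001 0 0 0;0 0.001 0.123 -0.001 0 0 0")

```text
time: 11.1
tool_pos: [0.4284, -0.1151, 0.0374]
tool_rot: [[0.857, 0.002, 0.515], [-0.515, -0.002, 0.857], [0.003, -1.0, -0.001]]
force: [-0.0, 1.1, 5.6]
finger_gap: 0.485
```

Run:
```python
from h import *
# target so that D centre at compartment centre: grasp = centre -.008 along own x (-8deg)
c=np.array([.5125,.2855]);u=np.array([np.cos(np.radians(8)),-np.sin(np.radians(8))])
g=c-.008*u;print(g)
plan([*g,.16],-8)
```

```text
[0.50457786 0.28661338]
shift [-0.1412 -0.1233  0.3835] turn [ 0.0013 -0.4013  0.0029]
```

>>> move_arm(rows="0 0 -0.04 0 0 0 0;0 0 -0.08 0 0 0 0;0 0 -0.123 0 0 0 0;0 -0.141 -0.123 0.384 0 -0.401 0.002;0 -0.141 -0.123 0.384 0 -0.401 0.002;0 -0.141 -0.123 0.384 0 -0.401 0.002;0 -0.141 -0.123 0.384 0 -0.401 0.002;0 -0.141 -0.123 0.384 0 -0.401 0.002;0 -0.141 -0.123 0.384 0 -0.401 0.002;0 -0.141 -0.123 0.384 0 -0.401 0.002;0 -0.141 -0.123 0.384 0 -0.401 0.002;0 -0.141 -0.123 0.384 0 -0.401 0.002;0 -0.141 -0.123 0.384 0 -0.401 0.002;0 -0.141 -0.123 0.384 0 -0.401 0.002;0 -0.141 -0.123 0.384 0 -0.401 0.002;0 -0.141 -0.123 0.384 0 -0.401 0.002")

```text
time: 12.7
tool_pos: [0.5044, 0.2855, 0.1591]
tool_rot: [[0.99, -0.002, 0.141], [-0.141, -0.001, 0.99], [-0.002, -1.0, -0.001]]
force: [-0.8, -0.0, -0.0]
finger_gap: 0.486
```

Run:
```python
from ov import *
from poses import P
s=r.sense();print(s['time'],s['tool_pos'],s['force'],s['finger_gap'])
im=r.capture('wrist')[:,:,::-1]
P={k:P[k] for k in ('tray3',)}
cv2.imwrite(f'pics/t2.png',overlay('wrist',im,s,P,1.4,(0,0,560,420)))
plan([.5046,.2866,.0425],-8)
```

```text
12.7 [0.5043881  0.28548319 0.15909751] [-0.81621646 -0.02942983 -0.01527391] 0.4861336737029773
shift [1.000e-04 1.166e-01 1.100e-03] turn [ 0.0013 -0.0021 -0.0015]
```

View pics/t2.png

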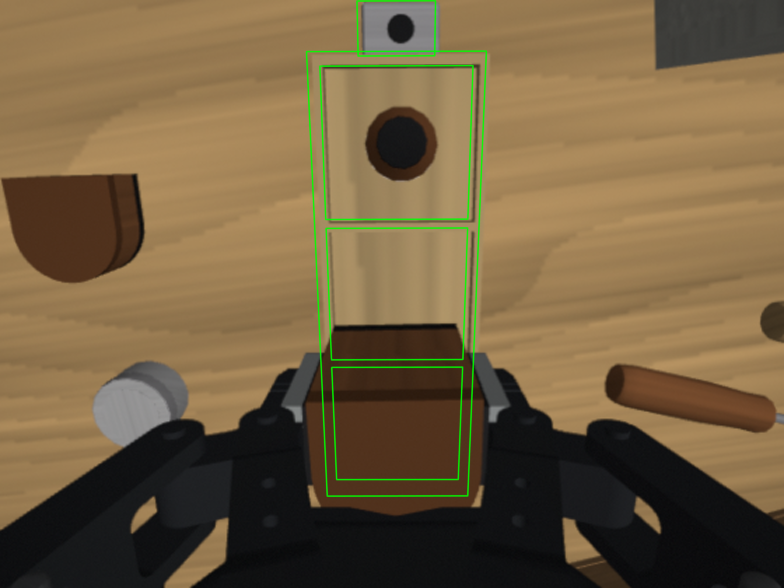

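>>> move_arm(rows="0 0 0.05 0.001 0 0 0;0 0 0.085 0.001 0 0 0;0 0 0.105 0.001 0 0 0;0 0 0.112 0.001 0 0 0;0 0 0.116 0.001 0 0 0;0 0 0.117 0.001 0 0 0;0 0 0.117 0.001 0 0 0;0.75 0 0.117 0.001 0 0 0;0.75 0 0.117 0.001 0 0 0;0.75 0 0.117 0.001 0 0 0;0.75 0 0.117 0.001 0 0 0;0.75 0 0.117 0.001 0 0 0;0.75 0 0.08 0.001 0 0 0;0.75 0 0.04 0.001 0 0 0;0.75 0 0 0.001 0 0 0")

```text
time: 14.25
tool_pos: [0.5043, 0.288, 0.1598]
tool_rot: [[0.99, -0.003, 0.139], [-0.139, -0.001, 0.99], [-0.003, -1.0, -0.002]]
force: [1.3, 0.4, -0.4]
finger_gap: 0.747
```

Run:
```python
from h import *
plan([.5555,.1215,.12],-8)
plan([.5555,.1215,.034],-8)
```

```text
shift [ 0.074   0.0399 -0.1576] turn [ 0.0016 -0.0001 -0.0025]
shift [ 0.0742  0.1259 -0.1575] turn [ 0.0016 -0.0001 -0.0025]
```

>>> move_arm(rows="1 0.074 0.04 -0.158 0 0 -0.002;1 0.074 0.04 -0.158 0 0 -0.002;1 0.074 0.04 -0.158 0 0 -0.002;1 0.074 0.04 -0.158 0 0 -0.002;1 0.074 0.04 -0.158 0 0 -0.002;1 0.074 0.04 -0.158 0 0 -0.002;1 0.074 0.08 -0.158 0 0 -0.002;1 0.074 0.11 -0.158 0 0 -0.002;1 0.074 0.12 -0.158 0 0 -0.002;1 0.074 0.128 -0.158 0 0 -0.002;1 0.074 0.128 -0.158 0 0 -0.002;1 0.074 0.128 -0.158 0 0 -0.002")

```text
time: 15.45
tool_pos: [0.5567, 0.1218, 0.0321]
tool_rot: [[0.99, 0.003, 0.139], [-0.139, -0.001, 0.99], [0.003, -1.0, -0.0]]
force: [-0.6, -0.8, 0.1]
finger_gap: 0.999
```

Run:
```python
from ov import *
from poses import P
s=r.sense();print(s['time'],s['tool_pos'],s['force'],s['finger_gap'])
im=r.capture('wrist')[:,:,::-1]
P={k:P[k] for k in ('tin',)}
cv2.imwrite(f'pics/n1.png',overlay('wrist',im,s,P,1.4,(0,0,560,420)))
im=r.capture('side')[:,:,::-1]; cv2.imwrite('pics/n1s.png',cv2.resize(im[180:370,120:280],None,fx=3,fy=3))
```

```text
15.45 [0.5566667  0.12175471 0.03205878] [-0.57808829 -0.82251226  0.09602152] 0.9994414763912195
```

View pics/n1.png

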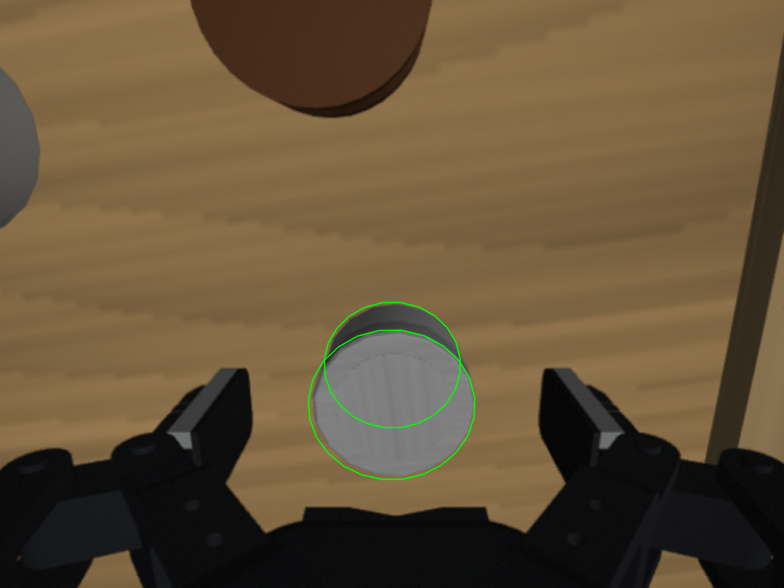

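View pics/n1s.png

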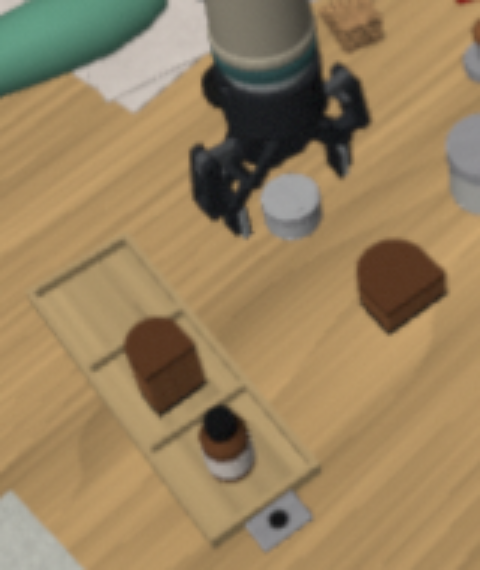

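>>> move_arm(rows="0 0 0 0 0 0 0;0 0 0 0 0 0 0;0 0 0 0 0 0 0;0 0 0 0 0 0 0;0 0 0 0 0 0 0;0 0 0 0 0 0 0;0 0 0 0 0 0 0;0 0 0 0 0 0 0;0 0 -0.02 0 0 0 0;0 0 -0.05 0 0 0 0;0 0 -0.09 0 0 0 0;0 0 -0.09 0 0 0 0")

```text
time: 16.75
tool_pos: [0.5593, 0.1217, 0.126]
tool_rot: [[0.99, 0.011, 0.139], [-0.139, -0.0, 0.99], [0.011, -1.0, 0.001]]
force: [0.7, -0.6, -0.7]
finger_gap: 0.515
```

Run:
```python
from ov import *
s=r.sense();print(s['time'],s['tool_pos'],s['force'],s['finger_gap'])
cv2.imwrite('pics/n2.png',r.capture('wrist')[:,:,::-1])
im=r.capture('side')[:,:,::-1]; cv2.imwrite('pics/n2s.png',cv2.resize(im[180:370,120:280],None,fx=3,fy=3))
plan([.5967,.2737,.12],-8);plan([.5967,.2737,.0375],-8)
```

```text
16.75 [0.55930855 0.12166371 0.12600199] [ 0.67559257 -0.60473605 -0.71076706] 0.514654873505008
shift [0.019  0.0017 0.1566] turn [ 0.0006 -0.0002  0.0025]
shift [0.0188 0.0842 0.1566] turn [ 0.0006 -0.0002  0.0025]
```

View pics/n2.png

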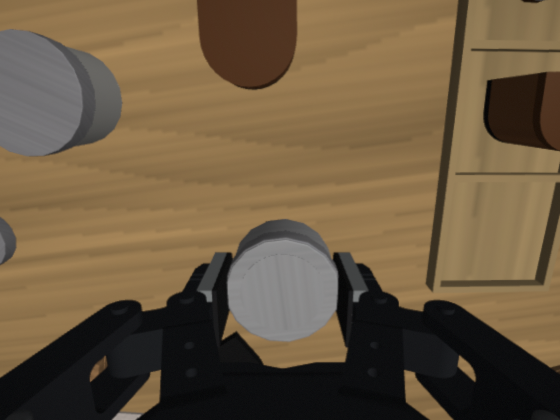

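View pics/n2s.png

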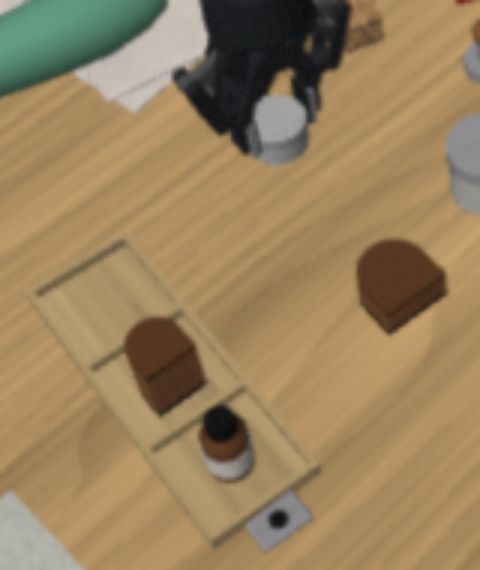

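>>> move_arm(rows="0 0.019 0.002 0.157 0 0 0;0 0.019 0.002 0.157 0 0 0;0 0.019 0.002 0.157 0 0 0;0 0.019 0.002 0.157 0 0 0;0 0.019 0.002 0.157 0 0 0;0 0.019 0.002 0.157 0 0 0;0 0.019 0.002 0.157 0 0 0;0 0.019 0.04 0.157 0 0 0;0 0.019 0.065 0.157 0 0 0;0 0.019 0.075 0.157 0 0 0;0 0.019 0.081 0.157 0 0 0;0 0.019 0.084 0.157 0 0 0;0 0.019 0.085 0.157 0 0 0;0 0.019 0.085 0.157 0 0 0")

```text
time: 18.25
tool_pos: [0.5971, 0.2742, 0.0369]
tool_rot: [[0.99, 0.002, 0.139], [-0.139, -0.0, 0.99], [0.002, -1.0, -0.0]]
force: [-0.1, -0.3, -0.8]
finger_gap: 0.513
```

Run:
```python
from ov import *
s=r.sense();print(s['time'],s['tool_pos'],s['force'],s['finger_gap'])
im=r.capture('side')[:,:,::-1]; cv2.imwrite('pics/n3s.png',cv2.resize(im[180:370,100:280],None,fx=3,fy=3))
```

```text
18.25 [0.59713453 0.27419783 0.03686558] [-0.08546526 -0.30376273 -0.82952752] 0.5132147602829648
```

View pics/n3s.png

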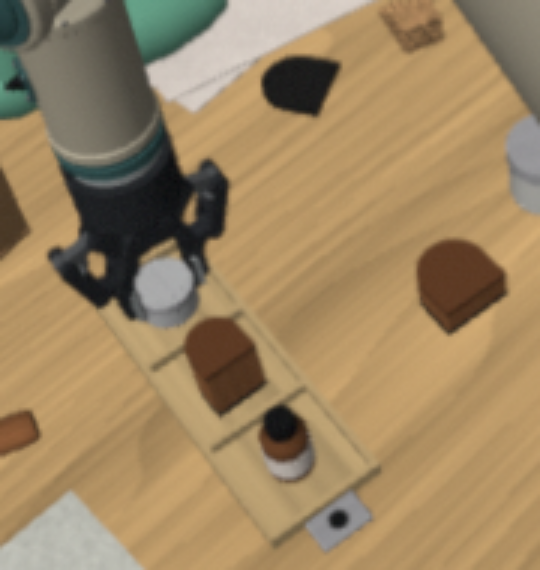

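Tin is in place. I'll release it, rise, and move to the low heel.

>>> move_arm(rows="0.8 0 0 0 0 0 0;0.8 0 0 0 0 0 0;0.8 0 0 0 0 0 0;0.8 0 0 0 0 0 0;0.8 0 -0.04 0 0 0 0;0.8 0 -0.08 0 0 0 0;0.8 0 -0.12 0 0 0 0;0.8 0 -0.12 0 0 0 0")

```text
time: 19.1
tool_pos: [0.6, 0.2755, 0.1627]
tool_rot: [[0.99, 0.013, 0.139], [-0.139, 0.003, 0.99], [0.012, -1.0, 0.005]]
force: [0.7, 0.7, -0.3]
finger_gap: 0.801
```

Run:
```python
from h import *
a=np.radians(-7);g=np.array([.446,.1185])-.008*np.array([np.cos(a),np.sin(a)])
print(g);s=r.sense();print(s['tool_pos'])
plan([*g,.12],-7);plan([*g,.033],-7)
```

```text
[0.43805963 0.11947495]
[0.60004353 0.27553418 0.16267475]
shift [-0.1392  0.0401 -0.1773] turn [-0.0047 -0.0175  0.0122]
shift [-0.1402  0.1271 -0.1777] turn [-0.0047 -0.0175  0.0122]
```

>>> move_arm(rows="1 -0.136 0.01 -0.175 0 -0.0175 0;1 -0.136 0.01 -0.175 0 -0.0175 0;1 -0.136 0.01 -0.175 0 -0.0175 0;1 -0.136 0.01 -0.175 0 -0.0175 0;1 -0.136 0.03 -0.175 0 -0.0175 0;1 -0.136 0.037 -0.175 0 -0.0175 0;1 -0.136 0.037 -0.175 0 -0.0175 0;1 -0.136 0.037 -0.175 0 -0.0175 0;1 -0.136 0.037 -0.175 0 -0.0175 0")

```text
time: 20.0
tool_pos: [0.4392, 0.1206, 0.1194]
tool_rot: [[0.993, 0.002, 0.121], [-0.121, -0.001, 0.993], [0.003, -1.0, -0.0]]
force: [0.0, 0.4, -0.0]
finger_gap: 0.999
```

Run:
```python
from ov import *
from poses import P
s=r.sense();print(s['time'],s['tool_pos'],s['force'],s['finger_gap'])
im=r.capture('wrist')[:,:,::-1]
P={k:P[k] for k in ('low','tray3')}
cv2.imwrite(f'pics/l1.png',overlay('wrist',im,s,P,1.4,(0,0,560,420)))
plan([.438,.1195,.033],-7)
im=r.capture('side')[:,:,::-1]; cv2.imwrite('pics/l1s.png',cv2.resize(im[230:370,110:250],None,fx=3,fy=3))
```

```text
20.0 [0.43921649 0.12061652 0.11942019] [ 0.00497155  0.35689616 -0.0483364 ] 0.9994434662228304
shift [-0.001   0.0864 -0.0011] turn [0.0005 0.0008 0.0022]
```

View pics/l1.png

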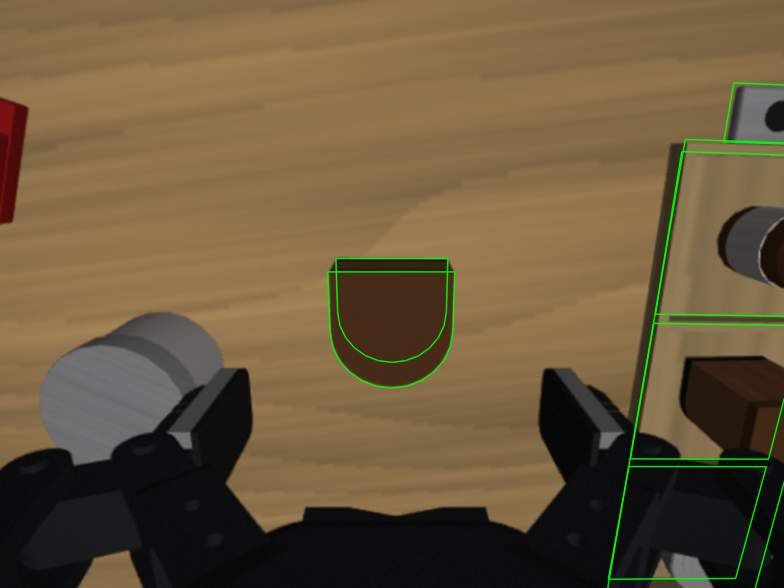

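View pics/l1s.png

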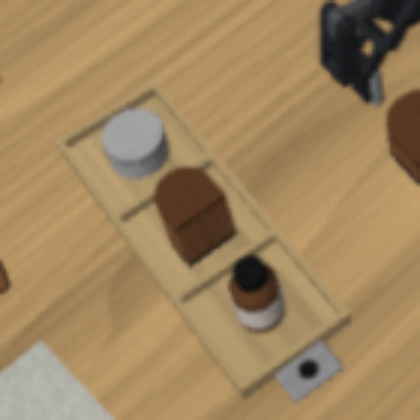

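>>> move_arm(rows="1 -0.001 0.045 -0.001 0 0 0;1 -0.001 0.07 -0.001 0 0 0;1 -0.001 0.08 -0.001 0 0 0;1 -0.001 0.087 -0.001 0 0 0;1 -0.001 0.087 -0.001 0 0 0;0 -0.001 0.087 -0.001 0 0 0;0 -0.001 0.087 -0.001 0 0 0;0 -0.001 0.087 -0.001 0 0 0;0 -0.001 0.087 -0.001 0 0 0;0 -0.001 0.087 -0.001 0 0 0;0 -0.001 0.087 -0.001 0 0 0;0 -0.001 0.087 -0.001 0 0 0")

```text
time: 21.3
tool_pos: [0.4373, 0.119, 0.0332]
tool_rot: [[0.993, 0.003, 0.122], [-0.122, -0.001, 0.993], [0.003, -1.0, -0.0]]
force: [-0.4, -0.1, 5.2]
finger_gap: 0.636
```

Run:
```python
from h import *
s=r.sense();print(s['tool_pos'])
g=np.array([.4705,-.2698])+[-.008,0]
plan([*g,.15],0)
```

```text
[0.4373057  0.11897539 0.03323402]
shift [ 0.0728 -0.1164 -0.3828] turn [ 0.0005 -0.1223  0.0034]
```

>>> move_arm(rows="0 0 -0.03 0 0 0 0;0 0 -0.07 0 0 0 0;0 0 -0.117 0 0 0 0;0 0.073 -0.117 -0.383 0 -0.122 0;0 0.073 -0.117 -0.383 0 -0.122 0;0 0.073 -0.117 -0.383 0 -0.122 0;0 0.073 -0.117 -0.383 0 -0.122 0;0 0.073 -0.117 -0.383 0 -0.122 0;0 0.073 -0.117 -0.383 0 -0.122 0;0 0.073 -0.117 -0.383 0 -0.122 0;0 0.073 -0.117 -0.383 0 -0.122 0;0 0.073 -0.117 -0.383 0 -0.122 0;0 0.073 -0.117 -0.383 0 -0.122 0;0 0.073 -0.117 -0.383 0 -0.122 0;0 0.073 -0.117 -0.383 0 -0.122 0")

```text
time: 22.8
tool_pos: [0.4617, -0.2686, 0.1495]
tool_rot: [[1.0, 0.0, -0.001], [0.001, -0.001, 1.0], [0.0, -1.0, -0.001]]
force: [0.5, 0.4, -0.9]
finger_gap: 0.637
```

```bash
sed -i "s/'tray2':.*/'tray2':(.513,-.270,-.3)}/" poses.py
python3 - <<'E'
from ov import *
from poses import P
s=r.sense();print(s['time'],s['tool_pos'],s['force'],s['finger_gap'])
im=r.capture('wrist')[:,:,::-1]
P={k:P[k] for k in ('tray2',)}
cv2.imwrite(f'pics/l2.png',overlay('wrist',im,s,P,1.4,(0,0,560,420)))
plan([.4625,-.2698,.038],0)
E
```

```text
22.8 [ 0.46166942 -0.26857569  0.14947818] [ 0.45213693  0.3645841  -0.89033645] 0.6365444622212826
shift [ 0.0007  0.1115 -0.001 ] turn [0.0008 0.0013 0.0003]
```

View pics/l2.png

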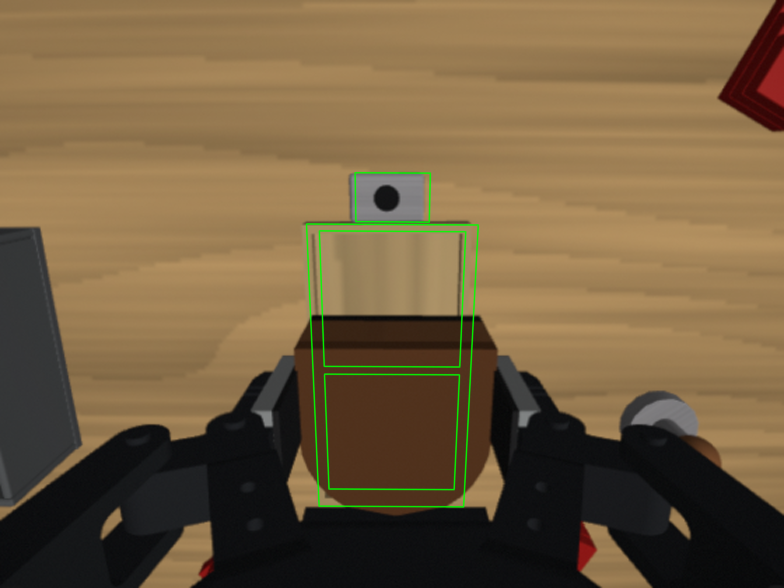

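>>> move_arm(rows="0 0.001 0.045 -0.004 0 0 0;0 0.001 0.085 -0.004 0 0 0;0 0.001 0.1 -0.004 0 0 0;0 0.001 0.107 -0.004 0 0 0;0 0.001 0.111 -0.004 0 0 0;0 0.001 0.112 -0.004 0 0 0;0 0.001 0.112 -0.004 0 0 0;0 0.001 0.112 -0.004 0 0 0;0.85 0.001 0.112 -0.004 0 0 0;0.85 0.001 0.112 -0.004 0 0 0;0.85 0.001 0.112 -0.004 0 0 0;0.85 0.001 0.112 -0.004 0 0 0;0.85 0.001 0.08 -0.004 0 0 0;0.85 0.001 0.04 -0.004 0 0 0;0.85 0.001 0 -0.004 0 0 0;0.85 0.001 0 -0.004 0 0 0;0.85 0.001 0 -0.004 0 0 0")

```text
time: 24.55
tool_pos: [0.4632, -0.2744, 0.1503]
tool_rot: [[1.0, 0.002, 0.0], [-0.0, -0.003, 1.0], [0.002, -1.0, -0.003]]
force: [-0.8, 0.5, -0.3]
finger_gap: 0.854
```

Run:
```python
from h import *
a=np.radians(-16);g=np.array([.6725,-.0575])-.009*np.array([np.cos(a),np.sin(a)])
print(g);s=r.sense();print(s['tool_pos'],s['time'])
plan([*g,.12],-16)
```

```text
[ 0.66384864 -0.05501926]
[ 0.4632386  -0.27437333  0.15030731] 24.55
shift [0.2005 0.0302 0.2195] turn [0.0022 0.2789 0.0026]
```

>>> move_arm(rows="1 0.2 0.0 0.22 0 0.279 0;1 0.2 0.0 0.22 0 0.279 0;1 0.2 0.0 0.22 0 0.279 0;1 0.2 0.0 0.22 0 0.279 0;1 0.2 0.0 0.22 0 0.279 0;1 0.2 0.01 0.22 0 0.279 0;1 0.2 0.03 0.22 0 0.279 0;1 0.2 0.03 0.22 0 0.279 0;1 0.2 0.03 0.22 0 0.279 0;1 0.2 0.03 0.22 0 0.279 0;1 0.2 0.03 0.22 0 0.279 0")

```text
time: 25.65
tool_pos: [0.6628, -0.0554, 0.1201]
tool_rot: [[0.961, 0.001, 0.277], [-0.277, -0.001, 0.961], [0.002, -1.0, -0.001]]
force: [0.3, -0.9, -0.0]
finger_gap: 1.001
```

Run:
```python
from ov import *
from poses import P
s=r.sense();print(s['time'],s['tool_pos'],s['force'],s['finger_gap'])
im=r.capture('wrist')[:,:,::-1]
P={k:P[k] for k in ('wedge','setter','cap')}
cv2.imwrite(f'pics/c1.png',overlay('wrist',im,s,P,1.4,(0,0,560,420)))
plan([.6638,-.055,.0335],-16)
im=r.capture('side')[:,:,::-1]; cv2.imwrite('pics/c1s.png',cv2.resize(im[120:270,200:400],None,fx=3,fy=3))
```

```text
25.65 [ 0.66278003 -0.05538268  0.12010454] [ 0.30833594 -0.9062172  -0.03038772] 1.000989468835423
shift [0.0006 0.0867 0.0007] turn [ 0.001  -0.0016  0.002 ]
```

View pics/c1.png

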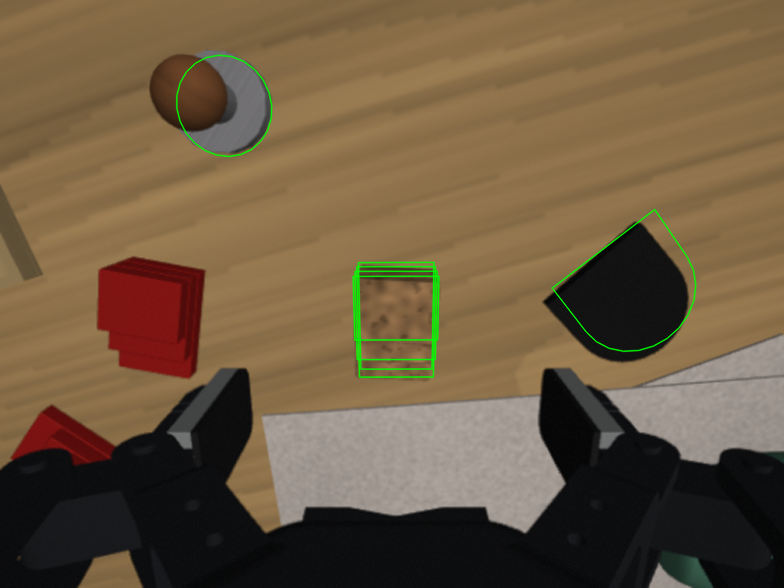

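View pics/c1s.png

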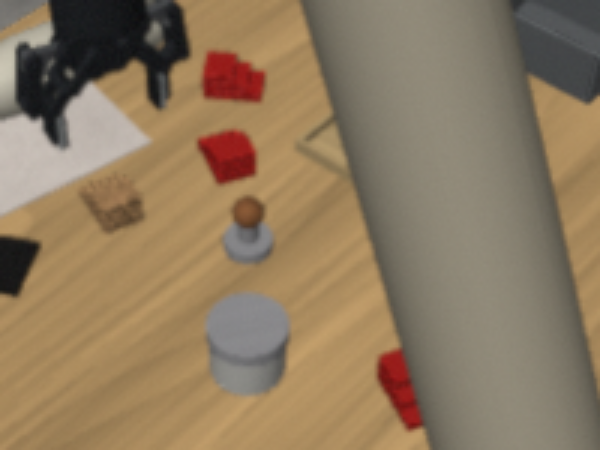

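>>> move_arm(rows="1 0.001 0.045 0.001 0 0 0;1 0.001 0.07 0.001 0 0 0;1 0.001 0.08 0.001 0 0 0;1 0.001 0.087 0.001 0 0 0;1 0.001 0.087 0.001 0 0 0;1 0.001 0.087 0.001 0 0 0;0 0.001 0.087 0.001 0 0 0;0 0.001 0.087 0.001 0 0 0;0 0.001 0.087 0.001 0 0 0;0 0.001 0.087 0.001 0 0 0;0 0.001 0.087 0.001 0 0 0;0 0.001 0.087 0.001 0 0 0;0 0.001 0.087 0.001 0 0 0;0 0.001 0.087 0.001 0 0 0;0 0.001 0.087 0.001 0 0 0")

```text
time: 27.25
tool_pos: [0.665, -0.0537, 0.0332]
tool_rot: [[0.961, 0.002, 0.276], [-0.276, -0.002, 0.961], [0.003, -1.0, -0.001]]
force: [-0.5, -0.3, 4.9]
finger_gap: 0.434
```

Run:
```python
from h import *
s=r.sense();print(s['tool_pos'])
plan([.5555-.009,-.2725,.15],0)
```

```text
[ 0.66498576 -0.05374763  0.03323083]
shift [-0.0533 -0.1167 -0.243 ] turn [ 0.0012 -0.2793  0.0025]
```

>>> move_arm(rows="0 0 -0.03 0 0 0 0;0 0 -0.07 0 0 0 0;0 0 -0.117 0 0 0 0;0 -0.053 -0.117 -0.243 0 -0.279 0.001;0 -0.053 -0.117 -0.243 0 -0.279 0.001;0 -0.053 -0.117 -0.243 0 -0.279 0.001;0 -0.053 -0.117 -0.243 0 -0.279 0.001;0 -0.053 -0.117 -0.243 0 -0.279 0.001;0 -0.053 -0.117 -0.243 0 -0.279 0.001;0 -0.053 -0.117 -0.243 0 -0.279 0.001;0 -0.053 -0.117 -0.243 0 -0.279 0.001;0 -0.053 -0.117 -0.243 0 -0.279 0.001;0 -0.053 -0.117 -0.243 0 -0.279 0.001")

```text
time: 28.55
tool_pos: [0.5469, -0.2711, 0.1493]
tool_rot: [[1.0, -0.001, -0.002], [0.002, -0.001, 1.0], [-0.001, -1.0, -0.001]]
force: [-0.5, 0.5, -0.6]
finger_gap: 0.431
```

```bash
sed -i "s/'tray2':.*/'tray2':(.513,-.2725,-.3)}/" poses.py
python3 - <<'E'
from ov import *
from poses import P
s=r.sense();print(s['time'],s['tool_pos'],s['force'],s['finger_gap'])
im=r.capture('wrist')[:,:,::-1]
P={k:P[k] for k in ('tray2',)}
cv2.imwrite(f'pics/c2.png',overlay('wrist',im,s,P,1.4,(0,0,560,420)))
plan([.5465,-.2725,.038],0)
E
```

```text
28.55 [ 0.54689266 -0.27110497  0.14929034] [-0.46861922  0.54960435 -0.59127973] 0.43072233068044796
shift [-0.0003  0.1113 -0.0012] turn [ 0.0008  0.0017 -0.0006]
```

View pics/c2.png

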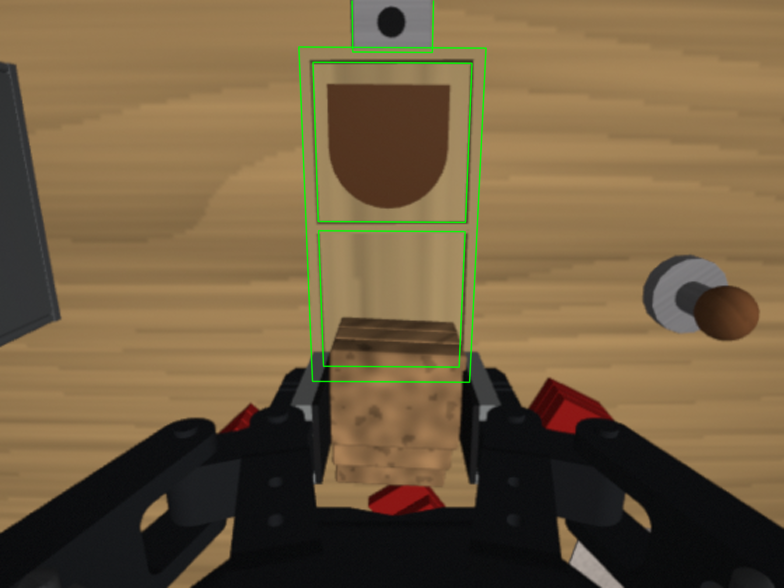

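>>> move_arm(rows="0 0 0.045 -0.001 0 0 0;0 0 0.085 -0.001 0 0 0;0 0 0.1 -0.001 0 0 0;0 0 0.107 -0.001 0 0 0;0 0 0.111 -0.001 0 0 0;0 0 0.112 -0.001 0 0 0;0 0 0.112 -0.001 0 0 0;0 0 0.112 -0.001 0 0 0;0.75 0 0.112 -0.001 0 0 0;0.75 0 0.112 -0.001 0 0 0;0.75 0 0.112 -0.001 0 0 0;0.75 0 0.112 -0.001 0 0 0;0.75 0 0.08 -0.001 0 0 0;0.75 0 0.04 -0.001 0 0 0;0.75 0 0 -0.001 0 0 0;0.75 0 -0.04 -0.001 0 0 0;0.75 0 -0.08 -0.001 0 0 0;0.75 0.05 -0.1 0.05 0 0 0;0.75 0.05 -0.1 0.05 0 0 0;0.75 0.05 -0.1 0.05 0 0 0")

```text
time: 30.6
tool_pos: [0.5988, -0.2203, 0.2509]
tool_rot: [[1.0, 0.003, -0.003], [0.003, -0.001, 1.0], [0.003, -1.0, -0.001]]
force: [-0.4, -0.2, -0.3]
finger_gap: 0.749
```

Run:
```python
from ov import *
from poses import P
s=r.sense();print(s['time'],s['tool_pos'],s['force'],s['finger_gap'])
im=r.capture('wrist')[:,:,::-1]
Q={k:P[k] for k in ('tray2','tray3','jar','cap','setter')}
Q['wedge']=(.5555,-.2725,-1);Q['low']=(.4705,-.2725,0)
cv2.imwrite('pics/f1.png',cv2.resize(im,(784,588),interpolation=2))
im=r.capture('side')[:,:,::-1]; cv2.imwrite('pics/f1s.png',overlay('side',im,None,{k:P[k] for k in ('jar','cap','setter')},2.2,(110,120,390,370)))
```

```text
30.6 [ 0.5987852  -0.22034715  0.2508763 ] [-0.38055846 -0.15127482 -0.34269984] 0.7494429333275555
```

View pics/f1.png

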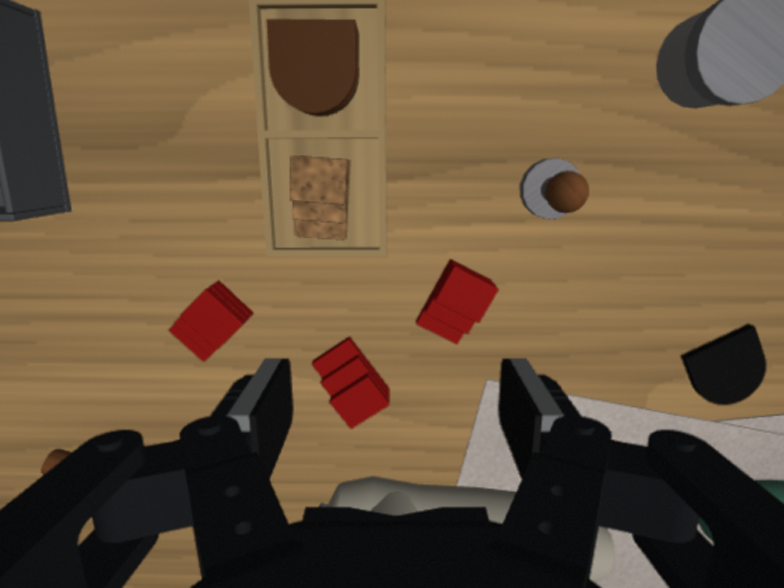

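View pics/f1s.png

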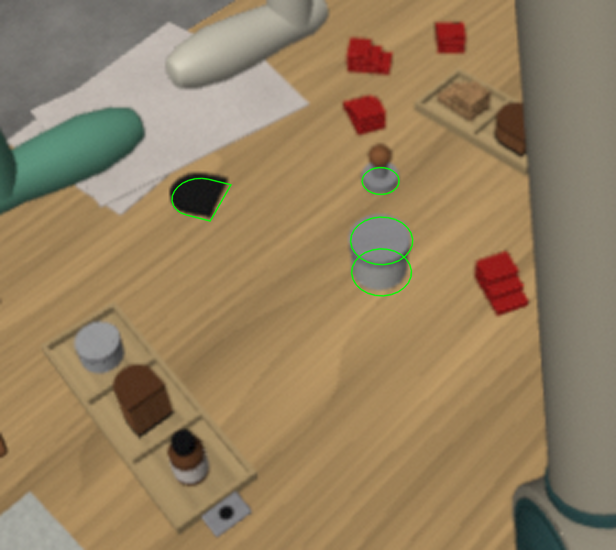

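Everything sits flat and well inside its compartment, and the three bystanders line up with their starting outlines. I'm handing the job in.

```bash
python3 -c "
from station import r
print(r.finish_job()); print(r.sense()['time'])"
```

```text
the job is handed in; nothing more can be done
None
the job is handed in; nothing more can be done
```

Both shoe orders are made up and the job was handed in at about 30.7 s, well under the 120 s limit. `finish_job` gives no verdict.

- **Tray with three compartments:** the bottle is next to the tab, the tall heel in the middle and the tin in the far compartment.
- **Tray with two compartments:** the low heel is next to the tab and the cork raise is in the other. I told it apart from the red look-alikes by colour.

**Last checks:** the final wrist and side pictures showed all five standing upright and flat inside their compartments, with the gripper clear and open above. I judged this by eye and from the arm's pose at each release, not by a fresh measurement of each piece.

The jar, heel cap and setter still matched their starting outlines to a few mm, and I never touched them. The readings I took showed forces of 6 N or less.

**One disagreement:** my first estimate of the two-compartment tray was about 3–6 mm off sideways. I corrected it from a close wrist view before placing the pieces there.

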